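# Clamp the calibration block in the scan fixture

## Task

Lay the longer of the two checkered calibration blocks on the bed of the clamping fixture, checks up, centred across its width and lengthwise between the fixed stop and the sliding jaw. Then hold the jaw's thumb release down, slide the jaw until the block sits snug against the fixed stop, and let go so that the jaw locks. Leave everything else on the table where it is.

Things in the scene. Friction and masses are not known exactly. Their poses are not given: they have to be found in the camera images.
- long_block_centre (a point): Centre (half-way up) of the longer calibration block: loose, aluminium, 44 (x) by 90 (y) by 40 (z) mm, about 0.42 kg, black and white checkered top. z points up out of the checkered face, y runs along its length; it is the same turned half round. It lies flat on the table, left or right of the fixture, nearer the robot.
- short_block_centre (a point): Centre (half-way up) of the shorter block of the same make, 44 (x) by 56 (y) by 40 (z) mm. A bystander, to be left where it is.
- fixture: Clamping fixture, fixed to the table: aluminium bed 80 (x) by 300 (y) by 20 (z) mm, open along both long sides. Origin at the centre of its underside; z up, y along the bed. Bed top at z = 20 mm. A fixed stop stands across the +y end: inner face at y = +130 mm, top at z = 50 mm. The jaw slides along y over the bed from the -y side.
- jaw (a joint): Position of the sliding jaw, m, 0 to 0.13; it grows as the jaw moves towards the fixed stop (+y of the fixture). The gap between jaw face and fixed stop is 180 mm minus this. A toothed lock holds it in notches 7 mm apart (one lies within 0.5 mm of where a 90 mm block is snug); it is free only while the release is held down, and then slides with about 1 N.
- jaw_face (a point): Middle of the lower edge of the jaw's upright clamping face, on the bed, axes as the fixture's. The jaw is a steel block 70 mm wide (x), 72 mm long behind this face (-y), body top 55 mm above the table. Cross walls 8 mm thick, up to 73 mm above the table, stand at its front and rear ends; between them is a 56 mm long pocket, open at the sides, with the thumb release in it.
- release (a joint): How far the thumb release is pressed down, m: 0 = fully up (jaw locked), 0.008 = fully down against its stop. A spring returns it: it takes about 4 N to start and 5 N fully down. The jaw is free once it is 6 mm or more down. Let go between notches, the pointed lock pin draws the jaw to the nearest notch as it rises.
- thumb_pad (a point): Centre of the top face of the thumb release, a ribbed black pad 36 (x) by 40 (y) mm in the pocket on top of the jaw, 36 mm behind the jaw face; it rides with the jaw. Its top is 63 mm above the table unpressed, 55 mm fully pressed. Axes as the fixture's. Closed fingertips on it can press it and push the jaw, by friction or against a cross wall.
- lens: Bystander: black camera lens standing on end, 50 mm across, 44 mm high; origin at the centre of its underside.
- lens_cap: Bystander: black lens cap, 48 mm across, 9 mm high; origin at the centre of its underside.
- driver: Bystander: grey screwdriver 170 mm long lying along its x axis; origin at mid-length on the table.
- screw_tray: Bystander: grey open tray 80 by 110 by 30 mm; origin at the centre of its underside.
- scan_disc: Bystander: aluminium disc 124 mm across, 8 mm thick, lying flat; origin at the centre of its underside.
- spare_camera: Bystander: small black camera, about 58 by 50 by 36 mm; origin at the centre of its body's underside.
There are look-alikes about, which are no part of the job. What is shaped like the part that bears long_block_centre but blue or brown is not meant.

How it is judged:
By the outcome, as a careful person would: the job done as asked, in the order asked, and still so for the second after the job is handed in, with the robot touching nothing.
It also fails if it takes over 51 s, if anything falls off the work surface, if the arm or the gripper's body presses on something with over 40 N, if the wrist force passes 120 N, or if a joint passes its speed limit or range.

## Robot

A 6-joint arm with a two-finger parallel gripper is mounted at the origin on the work surface. World frame = base frame: x ahead of the robot, y to its left, z up, the work surface at z = 0. Lengths are in m, angles in rad, forces in N, time in s.
With the tool pointing down it reaches from about 0.3 to 1 m from the base axis. Payload 5.1 kg.
Tool frame: the origin (TCP) lies midway between the tips of the shut fingers; the grasp point (between the pads) lies 19 mm behind it; z points along the fingers, y is the direction in which the jaws open and shut (so a half turn about z gives the same grasp; the last joint's range is limited). The gripper opens to 95 mm and grips with 3 to 60 N. Pads are 20 mm wide; open, the fingers measure 119 mm over their backs; the gripper's body (75 mm by 180 mm) begins 59 mm behind the grasp point.
Start: joints at [1.022, 0.124, 1.65, -0, 1.367, -0.083], TCP at [0.292, 0.581, 0.215] pointing down, gripper open.
Joint ranges: [-2.61, 2.61], [-1.02, 2.33], [0.03, 2.71], [-1.35, 4.49], [0.32, 2.68], [-2.91, 2.91]. Speed limits (rad/s): [2.57, 2.57, 3.14, 3.14, 3.14, 3.14].

## Interface

Orientations are given as a rotation vector (axis times angle).
In Python, from cell import bot, read_camera, job_done gives the robot as it stands. The module is installed in compiled form; this text tells all that it offers.
- The arm moves only by the tool servo_tool, never from a script. Its arguments are lists of equal length, an entry for each row: "hand": the finger opening in m, from 0 to 0.0951; "delta_pos": the shift along the tool's x, y, z in m, a list of three; "dr": the turn, a rotation vector about the tool's x, y, z in degrees, a list of three. In form: {"hand": [hand, ...], "delta_pos": [[x, y, z], ...], "dr": [[ax, ay, az], ...]}. A call has 1 to 8 rows; each row is the pose to reach, as a shift and turn from the pose commanded when the call began, along the tool's axes at that moment; what a row does not reach only later rows make up. A row lasts 1/10 s, in which the tool goes at most 50 mm and 8.59 degrees, less where a joint would pass 70% of its speed; a pose out of reach is approached as far as the arm can. A call with a gripper value outside its range is refused whole. The fingers move at their own pace and stop on an object; "force" is the grip in N (left out, the last holds). Time passes only in rows, so rows that repeat a pose let the fingers close. It gives the time, the measured TCP pose, the force and the opening at its end, in the units of the state.
- bot.sense(): the state, without advancing time (a new reading comes with each control period).
- read_camera(name): name is "scene" or "top"; returns a dict with "img" (480x640x3 uint8, red, green, blue), "z_map" (480x640 float32, m along the optical axis (not along the pixel's ray), 0 where there is no reading), "K" (3x3 intrinsics, pixels), "k1" (the pictures are not rectified: a ray, as slopes to the right and down, at radius r is drawn at 1 + k1 r^2 times it, then the intrinsics apply), "pose" (4x4, takes a point from camera to world coordinates). Camera axes: x right, y down, z forward; pixel columns grow to the right and rows downward; lengths in m; the calibration is good to about 2 mm. A picture is of the moment at which its call begins.
- job_done(): hands the job in, once; it reports no verdict.
The state is a dict: "t": time; "joint_positions": joint angles; "qd": joint speeds; "joint_efforts": joint torques, N m; "ee_pos": TCP position; "orientation": TCP orientation; "contact_force": force on the tool from outside, world axes, zero at the start; "torque": the same for the moment, N m; "gripper_width": finger opening in m.
Only numpy, scipy, OpenCV 4.12 (cv2) and the standard library are available. Lean on these libraries where they do the work, as an engineer would, in place of code of your own. Each camera call takes 0.05 s, during which the arm holds its last target. There are 200 camera calls.

## Working session

There is one attempt and no reset: what is moved stays moved. The work goes in short steps, Python scripts to look and compute and a tool call to move; the robot and the scene stay as the last step left them, time stands still between calls to the robot, and variables do not carry over. Pictures are saved under pics/ and viewed, about 8 in all and at most 12, crops included, and the job is handed in when it is done.

Besides the shell and the picture viewer there is one more tool, called after "Request:" as name(argument=value, ...) on one line, values as JSON. servo_tool: Moves the arm, as the interface text tells. Its arguments: {"type":"object","properties":{"hand":{"type":"array","items":{"type":"number"}},"delta_pos":{"type":"array","items":{"type":"array","items":{"type":"number"}}},"dr":{"type":"array","items":{"type":"array","items":{"type":"number"}}},"force":{"type":"number"}},"required":["hand","delta_pos","dr"]}

```bash
mkdir -p pics; cat > h.py <<'E'
import numpy as np, cv2
from cell import bot, read_camera, job_done
from scipy.spatial.transform import Rotation as R
def snap(n):
    c=read_camera(n); np.savez(''+n+'.npz',**c); return c
def load(n): return dict(np.load(''+n+'.npz'))
def rays(c,px):
    px=np.atleast_2d(px).astype(float); K=c['K']
    d=np.c_[(px[:,0]-K[0,2])/K[0,0],(px[:,1]-K[1,2])/K[1,1]]
    s=d.copy()
    for _ in range(10): s=d/(1+float(c['k1'])*(s**2).sum(1,keepdims=True))
    return np.c_[s,np.ones(len(s))]
def plane(c,px,z):
    P=c['pose']; v=rays(c,px)@P[:3,:3].T; o=P[:3,3]
    return o+v*((z-o[2])/v[:,2])[:,None]
def cloud(c):
    v,u=np.mgrid[0:480,0:640]; r=rays(c,np.c_[u.ravel(),v.ravel()])*c['z_map'].ravel()[:,None]
    return (r@c['pose'][:3,:3].T+c['pose'][:3,3]).reshape(480,640,3)
E
python3 - <<'E'
from h import *
for n in('scene','top'):
    c=snap(n); cv2.imwrite(f'pics/{n}0.png',c['img'][:,:,::-1]); print(n,c['K'].tolist(),c['k1'],c['pose'].round(3).tolist())
print(bot.sense())
E
```

```text
scene [[547.3084082521768, 0.0, 323.2130342277071], [0.0, 547.3084082521768, 241.71796746363287], [0.0, 0.0, 1.0]] -0.07123658143093298 [[0.022, 0.799, -0.6, 1.239], [1.0, -0.018, 0.013, 0.008], [-0.0, -0.601, -0.8, 1.016], [0.0, 0.0, 0.0, 1.0]]
top [[548.6895580960786, 0.0, 320.0356808784691], [0.0, 548.6895580960786, 242.01448647568338], [0.0, 0.0, 1.0]] -0.09407547384070591 [[0.028, -0.996, 0.085, 0.4], [-1.0, -0.029, -0.005, 0.029], [0.008, -0.085, -0.996, 1.364], [0.0, 0.0, 0.0, 1.0]]
{'t': 0.1, 'joint_positions': array([ 1.02240369e+00,  1.24484460e-01,  1.65155137e+00,  3.63073555e-06,
        1.36749860e+00, -8.26138854e-02]), 'qd': array([ 2.72614315e-04,  4.77135387e-04, -4.30593061e-03,  1.66355314e-04,
       -8.75950417e-05,  2.74799749e-04]), 'joint_efforts': array([ 5.29105018e-04, -4.18876970e+01, -3.61097825e+01,  7.76248262e-02,
        4.61514643e-02, -7.56065674e-05]), 'ee_pos': array([0.29165225, 0.58023599, 0.21347289]), 'orientation': array([-7.24908695e-01, -3.05618991e+00,  2.89728661e-03]), 'contact_force': array([ 0.12965776,  0.52516452, -0.46824658]), 'torque': array([-0.0300833 ,  0.00149279, -0.01617372]), 'gripper_width': 0.09505867450604755}
```

View pics/top0.png

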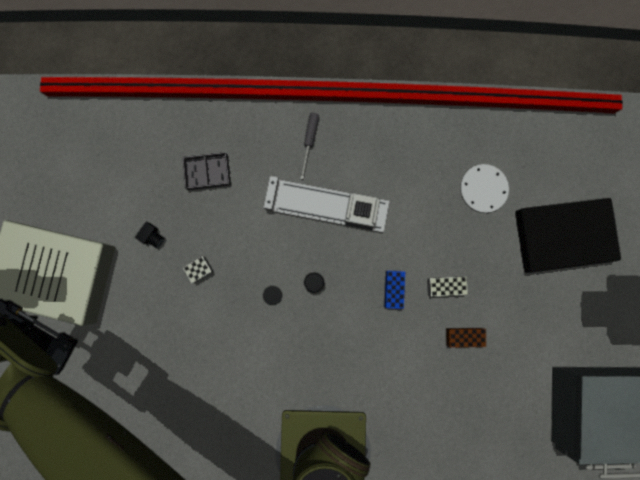

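View pics/scene0.png

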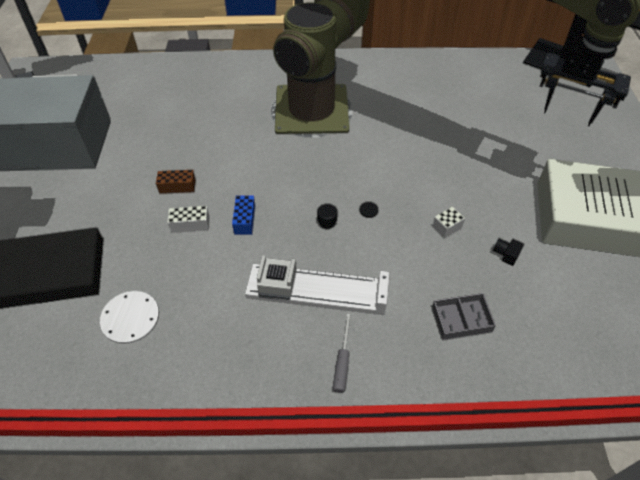

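The candidates in the top view are the black and white long block at (448,287), the short block at (198,270), the blue one at (395,290) and the brown one at (466,338). The one meant is (448,287), because it is black and white and has a roughly 2:1 top. The fixture runs from (270,195), the stop, to (385,215), with the jaw at (363,209).

```bash
python3 - <<'E'
from h import *
for n,bb,fb in(('top',(420,265,478,308),(255,168,398,240)),('scene',(160,200,216,236),(240,250,396,316))):
    c=load(n); P=cloud(c); z=P[:,:,2]
    def sel(b,lo,hi):
        m=np.zeros((480,640),bool); x0,y0,x1,y1=b; m[y0:y1,x0:x1]=True
        return P[m&(z>lo)&(z<hi)][:,:2].astype(np.float32)
    for nm,b,lo,hi in(('block',bb,.034,.046),('bed',fb,.014,.027),('stop+',fb,.044,.0535),('walls',fb,.067,.08),('pad',fb,.0585,.066)):
        q=sel(b,lo,hi)
        if len(q)<5: print(n,nm,len(q)); continue
        r=cv2.minAreaRect(q); print(n,nm,len(q),np.round(r[0],4),np.round(r[1],4),round(r[2],2), q.mean(0).round(4))
c=load('top')['img'][:,:,::-1]
a=cv2.resize(c[168:240,255:398],None,fx=5,fy=5,interpolation=cv2.INTER_CUBIC); b=cv2.resize(c[262:312,410:490],None,fx=4,fy=4,interpolation=cv2.INTER_CUBIC)
o=np.zeros((570,800,3),np.uint8); o[:360,:715]=a; o[365:565,:320]=b; cv2.imwrite('pics/crop1.png',o)
E
```

```text
top block 646 [ 0.4149 -0.2913] [0.0443 0.0899] 3.95 [ 0.4148 -0.2905]
top bed 2705 [6.261e-01 4.000e-04] [0.2892 0.1227] 80.52 [0.6081 0.024 ]
top stop+ 367 [0.6115 0.0227] [0.268  0.0807] 81.62 [0.615  0.0673]
top walls 170 [ 0.5931 -0.0771] [0.07 0.06] 80.17 [ 0.5926 -0.0769]
top pad 234 [ 0.5924 -0.0772] [0.0698 0.0659] 78.17 [ 0.5915 -0.076 ]
scene block 601 [ 0.4162 -0.2918] [0.0491 0.0894] 2.8 [ 0.4182 -0.2914]
scene bed 3259 [0.6173 0.0061] [0.3    0.1007] 80.48 [0.6176 0.025 ]
scene stop+ 538 [0.6095 0.0224] [0.2718 0.0839] 79.49 [0.6254 0.053 ]
scene walls 199 [ 0.5958 -0.0772] [0.0721 0.0606] 80.29 [ 0.5965 -0.0774]
scene pad 275 [ 0.5985 -0.0753] [0.0719 0.0614] 76.4 [ 0.5985 -0.0771]
```

View pics/crop1.png

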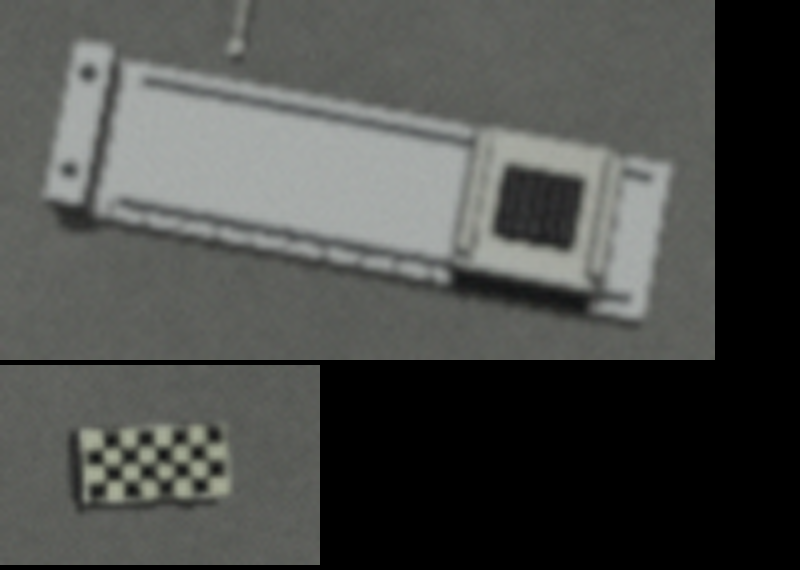

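The crop confirms it: the block at (448,287) is the long black and white one, and the jaw is near the -y end of the bed. Next I'll refine the fixture frame.

```bash
cat > fix.py <<'E'
from h import *
yaw=np.radians(-9.6); ex=np.array([np.cos(yaw),np.sin(yaw)]); ey=np.array([-ex[1],ex[0]])
def ext(a): return np.percentile(a,[2,98]).round(4)
if __name__=='__main__':
  for n,fb in(('top',(255,168,398,240)),('scene',(240,250,396,316))):
    c=load(n); P=cloud(c); x0,y0,x1,y1=fb; Q=P[y0:y1,x0:x1].reshape(-1,3); col=c['img'][y0:y1,x0:x1].reshape(-1,3).max(1)
    f=np.c_[(Q[:,:2]-[.61,.02])@ex,(Q[:,:2]-[.61,.02])@ey]; z=Q[:,2]
    for nm,m in(('stop',(z>.045)&(z<.055)&(f[:,1]>.08)),('walls',(z>.068)&(z<.08)),('bed',(z>.015)&(z<.025)&(col>120))):
        print(n,nm,m.sum(),'x',ext(f[m,0]),'y',ext(f[m,1]),'z',np.median(z[m]).round(4))
        if nm=='bed':
            # slope of long axis via x-median per y bin
            r=cv2.minAreaRect(f[m].astype(np.float32)); print(r)
    # dark pad centroid
    m=(z>.05)&(col<70)&(f[:,1]<-.04); print('pad',m.sum(),f[m].mean(0).round(4), z[m].mean())
E
python3 fix.py; python3 -c "
from h import *
s=bot.sense();print(R.from_rotvec(s['orientation']).as_matrix().round(3))
import numpy as np
for n,b in(('top',(425,268,475,303)),('scene',(160,200,216,236))):
    c=load(n);x0,y0,x1,y1=b;i=c['img'][y0:y1,x0:x1].max(2);m=(i>150).astype('uint8');m=cv2.morphologyEx(m,cv2.MORPH_CLOSE,np.ones((9,9)))
    v,u=np.nonzero(m);q=plane(c,np.c_[u+x0,v+y0],.04)[:,:2].astype(np.float32);print(n,cv2.minAreaRect(q),q.mean(0))
"
```

```text
top stop 257 x [-0.0405  0.0359] y [0.1166 0.136 ] z 0.0503
top walls 158 x [-0.0299  0.0279] y [-0.1331 -0.064 ] z 0.0721
top bed 2148 x [-0.0383  0.0371] y [-0.1574  0.1115] z 0.0203
((-0.00029101595282554626, -0.022830069065093994), (0.07952294498682022, 0.27701953053474426), 0.4224630296230316)
pad 216 [-0.0015 -0.0982] 0.06088062391835433
scene stop 314 x [-0.0368  0.0403] y [0.1181 0.1373] z 0.0495
scene walls 190 x [-0.0268  0.0314] y [-0.1337 -0.0624] z 0.0712
scene bed 2919 x [-0.0365  0.0411] y [-0.1576  0.1141] z 0.0196
((0.009654510766267776, -0.012516394257545471), (0.10068395733833313, 0.29996293783187866), 0.16117078065872192)
pad 202 [ 0.0054 -0.0973] 0.060340284449510874
[[-0.893  0.449 -0.001]
 [ 0.449  0.893 -0.002]
 [ 0.    -0.002 -1.   ]]
top ((0.4139803647994995, -0.2921276390552521), (0.0396365150809288, 0.08424109220504761), 4.602668762207031) [ 0.41438374 -0.29171672]
scene ((0.4161529839038849, -0.2932514250278473), (0.047285135835409164, 0.09050919115543365), 3.916882276535034) [ 0.41665068 -0.2937614 ]
```

```bash
cat > go.py <<'E'
import sys
from h import *
x,y,z,a=map(float,sys.argv[1:5]); s=bot.sense()
M=R.from_rotvec(s['orientation']).as_matrix(); a=np.radians(a)
ty=np.array([np.cos(a),np.sin(a),0]); tz=np.array([0,0,-1.]); T=np.c_[np.cross(ty,tz),ty,tz]
print('t',s['t'],'ee',s['ee_pos'].round(4),'F',s['contact_force'].round(2),'w',round(s['gripper_width'],4))
print('d',(M.T@(np.array([x,y,z])-s['ee_pos'])).round(4),'dr',np.degrees(R.from_matrix(M.T@T).as_rotvec()).round(2))
E
python3 go.py .46 .13 .2 35; python3 go.py .4152 -.2917 .12 4
```

```text
t 0.1 ee [0.2917 0.5802 0.2135] F [ 0.13  0.53 -0.47] w 0.0951
d [-0.3526 -0.3266  0.014 ] dr [-1.100e-01  2.000e-02  2.831e+01]
t 0.1 ee [0.2917 0.5802 0.2135] F [ 0.13  0.53 -0.47] w 0.0951
d [-0.502  -0.7234  0.0948] dr [-1.100e-01  5.000e-02  5.931e+01]
```

Request:
servo_tool(hand=[0.075,0.075,0.075,0.075,0.075,0.075,0.075,0.075], delta_pos=[[-0.353,-0.327,0.014],[-0.353,-0.327,0.014],[-0.353,-0.327,0.014],[-0.353,-0.327,0.014],[-0.353,-0.327,0.014],[-0.353,-0.327,0.014],[-0.353,-0.327,0.014],[-0.353,-0.327,0.014]], dr=[[0,0,28],[0,0,28],[0,0,28],[0,0,28],[0,0,28],[0,0,28],[0,0,28],[0,0,28]])

```text
t: 0.9
ee_pos: [0.432, 0.2043, 0.2027]
orientation: [1.442, 2.791, -0.0]
contact_force: [0.7, -0.1, -0.7]
gripper_width: 0.0751
```

```bash
python3 go.py .4152 -.2917 .12 4
```

```text
t 0.9 ee [0.432  0.2043 0.2027] F [ 0.65 -0.07 -0.68] w 0.0751
d [-0.3949 -0.3005  0.0827] dr [-0.    0.   31.33]
```

Request:
servo_tool(hand=[0.075,0.075,0.075,0.075,0.075,0.075,0.075,0.075], delta_pos=[[-0.395,-0.3,0.04],[-0.395,-0.3,0.04],[-0.395,-0.3,0.04],[-0.395,-0.3,0.04],[-0.395,-0.3,0.04],[-0.395,-0.3,0.04],[-0.395,-0.3,0.04],[-0.395,-0.3,0.04]], dr=[[0,0,31],[0,0,31],[0,0,31],[0,0,31],[0,0,31],[0,0,31],[0,0,31],[0,0,31]])

```text
t: 1.7
ee_pos: [0.418, -0.1942, 0.1705]
orientation: [2.137, 2.303, 0.0]
contact_force: [1.7, 0.6, -0.2]
gripper_width: 0.0749
```

```bash
python3 go.py .4152 -.2917 .1 4
```

```text
t 1.7 ee [ 0.418  -0.1942  0.1705] F [ 1.73  0.55 -0.15] w 0.0749
d [-0.097  -0.0101  0.0705] dr [ 0.02 -0.    0.28]
```

Request:
servo_tool(hand=[0.075,0.075,0.075,0.075,0.075,0.075], delta_pos=[[-0.097,-0.01,0.02],[-0.097,-0.01,0.03],[-0.097,-0.01,0.07],[-0.097,-0.01,0.07],[-0.097,-0.01,0.07],[-0.097,-0.01,0.07]], dr=[[0,0,0.3],[0,0,0.3],[0,0,0.3],[0,0,0.3],[0,0,0.3],[0,0,0.3]])

```text
t: 2.3
ee_pos: [0.417, -0.2896, 0.1026]
orientation: [2.139, 2.297, 0.0]
contact_force: [-0.4, 0.1, 0.0]
gripper_width: 0.0749
```

```bash
python3 go.py .4152 -.2917 .010 4; python3 - <<'E'
from h import *
o=[]
for n,(x,y) in(('top',(380,200)),('scene',(110,130))):
    c=snap(n); o.append(cv2.resize(c['img'][y:y+150,x:x+150,::-1],None,fx=2.6,fy=2.6,interpolation=cv2.INTER_CUBIC))
cv2.imwrite('pics/pre.png',np.hstack(o))
E
```

```text
t 2.3 ee [ 0.417  -0.2896  0.1026] F [-0.45  0.14  0.02] w 0.0749
d [-0.0018 -0.0021  0.0926] dr [0.1  0.09 0.08]
```

View pics/pre.png

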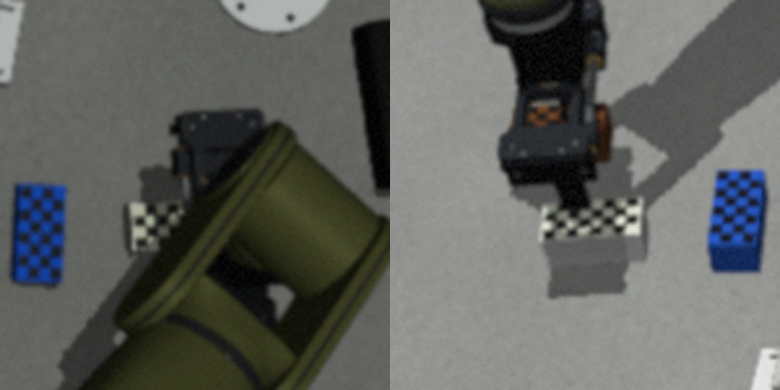

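The gripper is over the block, with one finger seen at crop (575,190) and the block's top centre at (592,220). The jaws span its width, so I'm descending.

Request:
servo_tool(hand=[0.075,0.075,0.075,0.075,0.075,0.075,0.075,0.075], delta_pos=[[-0.002,-0.002,0.03],[-0.002,-0.002,0.06],[-0.002,-0.002,0.08],[-0.002,-0.002,0.092],[-0.002,-0.002,0.092],[-0.002,-0.002,0.092],[-0.002,-0.002,0.092],[-0.002,-0.002,0.092]], dr=[[0,0,0],[0,0,0],[0,0,0],[0,0,0],[0,0,0],[0,0,0],[0,0,0],[0,0,0]])

```text
t: 3.2
ee_pos: [0.4151, -0.2926, 0.0103]
orientation: [2.14, 2.296, 0.0]
contact_force: [0.5, -0.5, -0.6]
gripper_width: 0.0748
```

Request:
servo_tool(hand=[0.036,0.036,0.036,0.036,0.036,0.036,0.036,0.036], delta_pos=[[0,0,0],[0,0,0],[0,0,0],[0,0,0],[0,0,0],[0,0,0],[0,0,0],[0,0,0]], dr=[[0,0,0],[0,0,0],[0,0,0],[0,0,0],[0,0,0],[0,0,0],[0,0,0],[0,0,0]], force=30)

```text
t: 4.0
ee_pos: [0.4143, -0.2919, 0.0089]
orientation: [2.142, 2.298, 0.0]
contact_force: [1.6, -0.1, -1.8]
gripper_width: 0.044
```

Request:
servo_tool(hand=[0.036,0.036,0.036,0.036,0.036,0.036,0.036,0.036], delta_pos=[[0,0,-0.01],[0,0,-0.03],[0,0,-0.06],[0,0,-0.09],[0,0,-0.12],[0,0,-0.15],[0,0,-0.15],[0,0,-0.15]], dr=[[0,0,0],[0,0,0],[0,0,0],[0,0,0],[0,0,0],[0,0,0],[0,0,0],[0,0,0]])

```text
t: 4.8
ee_pos: [0.4138, -0.2916, 0.1583]
orientation: [-2.142, -2.297, 0.0]
contact_force: [-0.2, 0.2, -5.3]
gripper_width: 0.0439
```

```bash
python3 go.py .6149 .0466 .16 -9.4
```

```text
t 4.8 ee [ 0.4138 -0.2916  0.1583] F [-0.23  0.18 -5.27] w 0.0439
d [ 0.3233  0.2243 -0.0017] dr [-3.000e-02 -1.000e-02  1.341e+01]
```

Request:
servo_tool(hand=[0.036,0.036,0.036,0.036,0.036,0.036,0.036,0.036], delta_pos=[[0.04,0.028,0],[0.08,0.055,0],[0.121,0.084,0],[0.161,0.112,0],[0.2,0.14,0],[0.24,0.168,0],[0.28,0.195,0],[0.323,0.224,0]], dr=[[0,0,2],[0,0,4],[0,0,6],[0,0,8],[0,0,10],[0,0,12],[0,0,13.4],[0,0,13.4]])

```text
t: 5.6
ee_pos: [0.6127, 0.0462, 0.1548]
orientation: [-2.393, -2.029, 0.008]
contact_force: [0.5, -0.5, -4.2]
gripper_width: 0.0439
```

Request:
servo_tool(hand=[0.036,0.036,0.036], delta_pos=[[0,0,0],[0,0,0],[0,0,0]], dr=[[0,0,0],[0,0,0],[0,0,0]])

```text
t: 5.9
ee_pos: [0.6125, 0.0438, 0.1562]
orientation: [-2.394, -2.03, 0.006]
contact_force: [0.2, -0.0, -5.6]
gripper_width: 0.044
```

```bash
python3 go.py .6149 .0466 .09 -9.4
```

```text
t 5.9 ee [0.6125 0.0438 0.1562] F [ 0.21 -0.05 -5.63] w 0.044
d [0.0032 0.0022 0.0662] dr [-0.25  0.06 -0.01]
```

Request:
servo_tool(hand=[0.036,0.036,0.036,0.036,0.036,0.036,0.036], delta_pos=[[0.003,0.002,0.02],[0.003,0.002,0.05],[0.003,0.002,0.08],[0.003,0.002,0.1],[0.003,0.002,0.111],[0.003,0.002,0.111],[0.003,0.002,0.111]], dr=[[-0.2,0,0],[-0.2,0,0],[-0.2,0,0],[-0.2,0,0],[-0.2,0,0],[-0.2,0,0],[-0.2,0,0]])

```text
t: 6.6
ee_pos: [0.617, 0.0464, 0.0487]
orientation: [2.394, 2.029, 0.005]
contact_force: [0.4, -0.3, -5.3]
gripper_width: 0.0435
```

```bash
python3 go.py .6149 .0466 .029 -9.4; python3 - <<'E'
from h import *
o=[]
for n,(x,y) in(('top',(250,140)),('scene',(240,210))):
    c=snap(n); o.append(cv2.resize(c['img'][y:y+115,x:x+160,::-1],None,fx=5,fy=5,interpolation=cv2.INTER_CUBIC)[:, :800])
cv2.imwrite('pics/place.png',cv2.resize(np.vstack(o),None,fx=.52,fy=.52))
E
```

```text
t 6.6 ee [0.617  0.0464 0.0487] F [ 0.43 -0.27 -5.31] w 0.0435
d [-0.0001 -0.0022  0.0197] dr [ 0.26 -0.01 -0.05]
```

View pics/place.png

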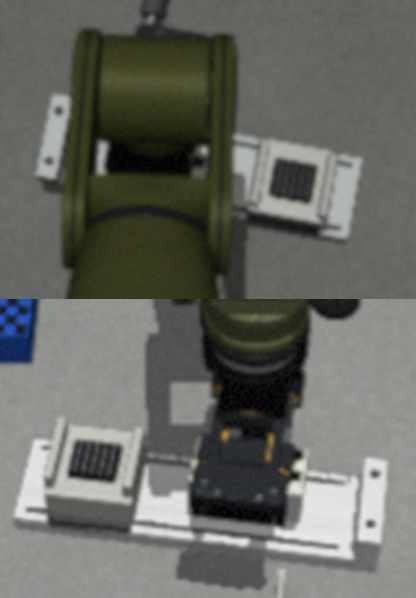

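The block hangs over the bed between the jaw (scene crop 95,480) and the stop (375,510), clear of both. I'll lower it onto the bed.

Request:
servo_tool(hand=[0.036,0.036,0.036,0.036,0.036,0.036], delta_pos=[[0,-0.002,0.006],[0,-0.002,0.012],[0,-0.002,0.017],[0,-0.002,0.019],[0,-0.002,0.019],[0,-0.002,0.019]], dr=[[0.2,0,0],[0.2,0,0],[0.2,0,0],[0.2,0,0],[0.2,0,0],[0.2,0,0]])

```text
t: 7.3
ee_pos: [0.6146, 0.0474, 0.0289]
orientation: [-2.395, -2.032, 0.0]
contact_force: [-0.6, 0.4, -2.3]
gripper_width: 0.0437
```

```bash
python3 go.py .6149 .0466 .029 -9.4
```

```text
t 7.3 ee [0.6146 0.0474 0.0289] F [-0.63  0.44 -2.33] w 0.0437
d [-0.0008  0.0004 -0.0001] dr [-0.02 -0.    0.02]
```

Request:
servo_tool(hand=[0.05,0.06,0.065,0.065,0.065,0.065,0.065,0.065], delta_pos=[[0,0,0.0005],[0,0,0.0005],[0,0,0],[0,0,0],[0,0,-0.02],[0,0,-0.05],[0,0,-0.09],[0,0,-0.12]], dr=[[0,0,0],[0,0,0],[0,0,0],[0,0,0],[0,0,0],[0,0,0],[0,0,0],[0,0,0]])

```text
t: 8.1
ee_pos: [0.6154, 0.0473, 0.1515]
orientation: [2.395, 2.031, 0.003]
contact_force: [0.0, -0.4, 1.0]
gripper_width: 0.065
```

```bash
python3 go.py .594 -.0777 .15 -9.4
```

```text
t 8.1 ee [0.6154 0.0473 0.1515] F [ 0.03 -0.44  1.02] w 0.065
d [-0.1269 -0.0007  0.0015] dr [ 0.14 -0.02  0.01]
```

Request:
servo_tool(hand=[0,0,0,0,0,0], delta_pos=[[-0.04,0,0],[-0.08,0,0],[-0.127,0,0],[-0.127,0,0],[-0.127,0,0],[-0.127,0,0]], dr=[[0.1,0,0],[0.1,0,0],[0.1,0,0],[0.1,0,0],[0.1,0,0],[0.1,0,0]])

```text
t: 8.7
ee_pos: [0.5941, -0.0773, 0.1489]
orientation: [-2.394, -2.032, 0.001]
contact_force: [-0.5, 0.8, -0.1]
gripper_width: 0.0225
```

```bash
python3 go.py .594 -.0777 .075 -9.4; python3 - <<'E'
from h import *
from fix import ex,ey
o=[]
for n,(x,y) in(('top',(250,140)),('scene',(240,210))):
    c=snap(n); o.append(cv2.resize(c['img'][y:y+115,x:x+160,::-1],None,fx=2.6,fy=2.6,interpolation=cv2.INTER_CUBIC))
    P=cloud(c)[y:y+115,x:x+160].reshape(-1,3); f=np.c_[(P[:,:2]-[.61,.02])@ex,(P[:,:2]-[.61,.02])@ey]
    m=(P[:,2]>.056)&(P[:,2]<.064)&(f[:,1]>-.04)&(f[:,1]<.1)&(abs(f[:,0])<.05)
    r=cv2.minAreaRect(f[m].astype(np.float32)); print(n,m.sum(),r)
cv2.imwrite('pics/placed.png',np.vstack(o))
E
```

```text
t 8.7 ee [ 0.5941 -0.0773  0.1489] F [-0.5   0.77 -0.08] w 0.0225
d [-0.0004  0.0001  0.0739] dr [-0.09 -0.02  0.04]
top 571 ((-0.0023904796689748764, 0.026227938011288643), (0.04446794092655182, 0.08986140787601471), 0.5434189438819885)
scene 767 ((0.0006891433149576187, 0.027680721133947372), (0.04680469632148743, 0.09012871980667114), 0.5299493670463562)
```

View pics/placed.png

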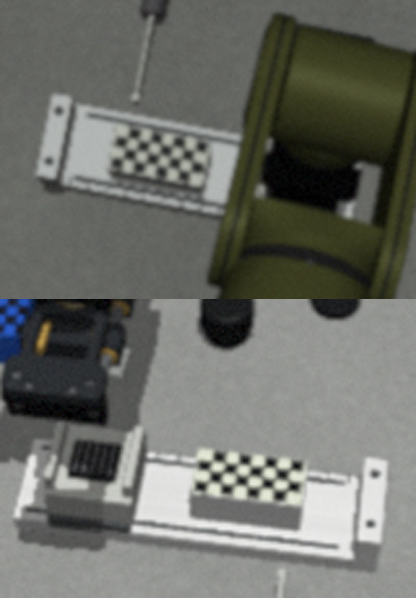

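The block lies on the bed, checks up, at (160,155) in the top crop. Relative to the bed it is about 1 mm off the middle across and lengthwise, and within a degree of square. Next I'll press the release.

Request:
servo_tool(hand=[0,0,0,0,0,0,0], delta_pos=[[0,0,0.02],[0,0,0.05],[0,0,0.07],[0,0,0.08],[0,0,0.08],[0,0,0.08],[0,0,0.08]], dr=[[0,0,0],[0,0,0],[0,0,0],[0,0,0],[0,0,0],[0,0,0],[0,0,0]])

```text
t: 9.5
ee_pos: [0.5951, -0.0779, 0.0706]
orientation: [2.395, 2.032, 0.001]
contact_force: [0.2, 0.0, 0.8]
gripper_width: 0.0001
```

Request:
servo_tool(hand=[0,0,0,0,0,0], delta_pos=[[0,0,0.003],[0,0,0.006],[0,0,0.009],[0,0,0.012],[0,0,0.012],[0,0,0.012]], dr=[[0,0,0],[0,0,0],[0,0,0],[0,0,0],[0,0,0],[0,0,0]])

```text
t: 10.1
ee_pos: [0.5941, -0.0781, 0.0574]
orientation: [-2.395, -2.032, 0.001]
contact_force: [-1.6, 0.5, 3.8]
gripper_width: 0.0003
```

Request:
servo_tool(hand=[0,0,0,0,0], delta_pos=[[0,0,0.002],[0,0,0.003],[0,0,0.0035],[0,0,0.0035],[0,0,0.0035]], dr=[[0,0,0],[0,0,0],[0,0,0],[0,0,0],[0,0,0]])

```text
t: 10.6
ee_pos: [0.5941, -0.078, 0.0552]
orientation: [-2.395, -2.032, 0.002]
contact_force: [-4.5, 0.3, 12.5]
gripper_width: 0.0004
```

Request:
servo_tool(hand=[0,0,0,0,0,0,0,0], delta_pos=[[0.002,0,0],[0.006,0,0],[0.011,0,0],[0.016,0,0],[0.021,0,0],[0.026,0,0],[0.03,0,0],[0.03,0,0]], dr=[[0,0,0],[0,0,0],[0,0,0],[0,0,0],[0,0,0],[0,0,0],[0,0,0],[0,0,0]])

```text
t: 11.4
ee_pos: [0.5991, -0.0479, 0.0552]
orientation: [-2.394, -2.032, 0.001]
contact_force: [-5.4, 1.5, 13.4]
gripper_width: 0.0004
```

```bash
cat > gap.py <<'E'
from h import *
from fix import ex,ey
print(bot.sense()['ee_pos'],bot.sense()['contact_force'])
for n,(x,y) in(('top',(250,140)),('scene',(240,210))):
    c=snap(n)
    P=cloud(c)[y:y+115,x:x+160].reshape(-1,3); f=np.c_[(P[:,:2]-[.61,.02])@ex,(P[:,:2]-[.61,.02])@ey]; z=P[:,2]
    k=(abs(f[:,0])<.05)
    for nm,m in(('block',(z>.056)&(z<.0635)&(f[:,1]>-.02)),('walls',(z>.069)&(z<.08)),('stop',(z>.045)&(z<.055)&(f[:,1]>.112))):
        m&=k&(f[:,1]<.15)
        if m.sum()>5: print(n,nm,m.sum(),'x',np.percentile(f[m,0],[2,98]).round(4),'y',np.percentile(f[m,1],[1,50,99]).round(4))
E
python3 gap.py
```

```text
[ 0.59911231 -0.04786199  0.05523499] [-5.36823205  1.45111604 13.4173269 ]
top block 469 x [-0.0242  0.0188] y [-0.0059  0.0319  0.0875]
top walls 6 x [-0.0244  0.0014] y [-0.0345 -0.0336  0.029 ]
top stop 253 x [-0.0409  0.0366] y [0.1161 0.1257 0.1362]
scene block 746 x [-0.0199  0.0229] y [-0.0164  0.0278  0.0721]
scene walls 86 x [-0.0268  0.0311] y [-0.0984 -0.036  -0.0317]
scene stop 318 x [-0.0369  0.0409] y [0.118  0.1275 0.1376]
```

Request:
servo_tool(hand=[0,0,0,0,0,0,0,0], delta_pos=[[0.003,0,0],[0.007,0,0],[0.011,0,0],[0.015,0,0],[0.019,0,0],[0.023,0,0],[0.027,0,0],[0.03,0,0]], dr=[[0,0,0],[0,0,0],[0,0,0],[0,0,0],[0,0,0],[0,0,0],[0,0,0],[0,0,0]])

```text
t: 12.3
ee_pos: [0.6038, -0.0195, 0.0552]
orientation: [-2.395, -2.033, 0.004]
contact_force: [-5.1, -2.5, 12.5]
gripper_width: 0.0002
```

Request:
servo_tool(hand=[0,0,0,0,0,0,0,0], delta_pos=[[0.003,0,0],[0.007,0,0],[0.011,0,0],[0.015,0,0],[0.018,0,0],[0.021,0,0],[0.023,0,0],[0.023,0,0]], dr=[[0,0,0],[0,0,0],[0,0,0],[0,0,0],[0,0,0],[0,0,0],[0,0,0],[0,0,0]])

```text
t: 13.1
ee_pos: [0.6076, 0.0035, 0.0552]
orientation: [-2.395, -2.032, 0.003]
contact_force: [-4.9, -0.6, 12.2]
gripper_width: 0.0003
```

```bash
python3 gap.py
```

```text
[0.60755509 0.00354701 0.05524411] [-4.93603856 -0.57228273 12.24192104]
top block 354 x [-0.024   0.0183] y [0.0258 0.0813 0.1086]
top stop 262 x [-0.041   0.0355] y [0.1164 0.1258 0.136 ]
scene block 779 x [-0.0205  0.0229] y [0.013  0.0652 0.1095]
scene walls 73 x [-0.0252  0.0297] y [0.0126 0.0169 0.02  ]
scene stop 311 x [-0.0368  0.0403] y [0.118  0.1276 0.1375]
```

Request:
servo_tool(hand=[0,0,0,0,0,0], delta_pos=[[0.0015,0,0],[0.003,0,0],[0.0045,0,0],[0.006,0,0],[0.006,0,0],[0.006,0,0]], dr=[[0,0,0],[0,0,0],[0,0,0],[0,0,0],[0,0,0],[0,0,0]])

```text
t: 13.8
ee_pos: [0.6085, 0.0093, 0.0552]
orientation: [-2.395, -2.032, 0.003]
contact_force: [-5.8, -1.4, 12.9]
gripper_width: 0.0004
```

Request:
servo_tool(hand=[0,0,0,0], delta_pos=[[0.001,0,0],[0.0015,0,0],[0.0015,0,0],[0.0015,0,0]], dr=[[0,0,0],[0,0,0],[0,0,0],[0,0,0]])

```text
t: 14.2
ee_pos: [0.6087, 0.0106, 0.0552]
orientation: [-2.395, -2.032, 0.004]
contact_force: [-5.4, -2.2, 12.5]
gripper_width: 0.0004
```

Request:
servo_tool(hand=[0,0,0,0], delta_pos=[[0.001,0,0],[0.0015,0,0],[0.0015,0,0],[0.0015,0,0]], dr=[[0,0,0],[0,0,0],[0,0,0],[0,0,0]])

```text
t: 14.6
ee_pos: [0.6088, 0.0109, 0.0552]
orientation: [2.394, 2.032, -0.006]
contact_force: [-6.5, -5.7, 12.5]
gripper_width: 0.0005
```

```bash
python3 gap.py
```

```text
[0.60881549 0.01089759 0.05524335] [-6.50264353 -5.66321809 12.49967213]
top block 329 x [-0.0243  0.0187] y [0.0349 0.0915 0.1217]
top stop 245 x [-0.0401  0.0361] y [0.1164 0.1265 0.1362]
scene block 789 x [-0.0203  0.0232] y [0.0245 0.0721 0.1168]
scene walls 70 x [-0.0233  0.0287] y [0.0202 0.0241 0.0276]
scene stop 315 x [-0.0375  0.0407] y [0.1145 0.1273 0.1376]
```

The side force has risen while the motion stopped after about 90 mm of travel, so the block is against the stop. I'll release straight up and clear.

Request:
servo_tool(hand=[0,0,0,0,0,0,0,0], delta_pos=[[0,0,-0.003],[0,0,-0.006],[0,0,-0.009],[0,0,-0.012],[0,0,-0.016],[0,0,-0.04],[0,0,-0.08],[0,0,-0.12]], dr=[[0,0,0],[0,0,0],[0,0,0],[0,0,0],[0,0,0],[0,0,0],[0,0,0],[0,0,0]])

```text
t: 15.5
ee_pos: [0.6077, 0.0135, 0.1727]
orientation: [-2.392, -2.03, 0.005]
contact_force: [0.4, 0.1, -0.1]
gripper_width: 0.0006
```

Request:
servo_tool(hand=[0,0,0,0,0,0,0,0], delta_pos=[[-0.03,0,-0.03],[-0.07,0,-0.04],[-0.11,0,-0.04],[-0.15,0,-0.04],[-0.19,0,-0.04],[-0.22,0,-0.04],[-0.22,0,-0.04],[-0.22,0,-0.04]], dr=[[0,0,0],[0,0,0],[0,0,0],[0,0,0],[0,0,0],[0,0,0],[0,0,0],[0,0,0]])

```text
t: 16.3
ee_pos: [0.5728, -0.2041, 0.2126]
orientation: [-2.394, -2.029, 0.001]
contact_force: [1.0, 0.2, -0.5]
gripper_width: 0.0009
```

```bash
python3 gap.py; python3 - <<'E'
from h import *
o=[cv2.resize(load(n)['img'][y:y+115,x:x+160,::-1],None,fx=2.6,fy=2.6,interpolation=cv2.INTER_CUBIC) for n,(x,y) in(('top',(250,140)),('scene',(240,210)))]
cv2.imwrite('pics/end.png',np.vstack(o))
E
```

```text
[ 0.57282167 -0.2040653   0.21257242] [ 0.95627149  0.1912989  -0.49681469]
top block 774 x [-0.034  0.026] y [-0.0183  0.0551  0.1157]
top walls 155 x [-0.0304  0.0273] y [-0.0455 -0.0056  0.0261]
top stop 246 x [-0.0408  0.0361] y [0.1162 0.1268 0.1362]
scene block 987 x [-0.0221  0.0299] y [-0.0177  0.0596  0.1167]
scene walls 172 x [-0.0265  0.0305] y [-0.0438  0.0199  0.0275]
scene stop 319 x [-0.0367  0.0405] y [0.1145 0.1276 0.1376]
```

View pics/end.png

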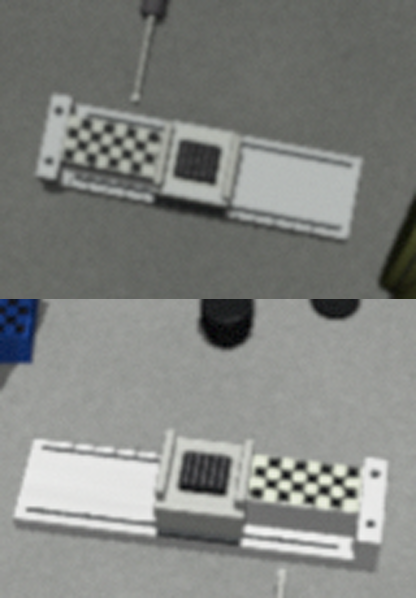

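The block is held between the jaw and the stop, with no visible gap in the top view (65–160,145) or the scene view (250–360,480). One last check on pad height, block centring and the other objects, then I'll hand in.

```bash
python3 - <<'E'
from h import *
from fix import ex,ey
for n in('top','scene'):
    c=snap(n); P=cloud(c).reshape(-1,3); f=np.c_[(P[:,:2]-[.61,.02])@ex,(P[:,:2]-[.61,.02])@ey]
    m=(abs(f[:,0])<.012)&(abs(f[:,1]+.009)<.012)&(P[:,2]<.1); print(n,'pad z',np.median(P[m,2]))
    m=(abs(f[:,0])<.04)&(f[:,1]>.034)&(f[:,1]<.11)&(P[:,2]>.055)&(P[:,2]<.065); r=cv2.minAreaRect(f[m].astype(np.float32)); print('block',r)
c=load('top')['img']; a=cv2.cvtColor(cv2.imread('pics/top0.png'),cv2.COLOR_BGR2RGB)
for nm,(x0,y0,x1,y1) in dict(short=(180,252,218,288),cap=(260,284,284,307),lens=(302,270,328,296),tray=(180,150,234,194),driver=(298,110,322,176),disc=(458,160,512,216),cam=(132,218,168,252),blue=(380,266,410,314),brown=(442,324,490,352)).items():
    d=cv2.absdiff(c[y0:y1,x0:x1],a[y0:y1,x0:x1]); print(nm,d.mean().round(1),(d.max(2)>50).sum(),end='; ')
print(bot.sense()['t'])
job_done()
E
```

```text
top pad z 0.06357779066228386
block ((-0.002417325973510742, 0.07182447612285614), (0.04503575339913368, 0.07559669762849808), 0.12344992905855179)
scene pad z 0.0627802091682319
block ((0.0006639789789915085, 0.0721544474363327), (0.04815635085105896, 0.07616877555847168), 0.6454688906669617)
short 9.4 0; cap 6.5 0; lens 6.3 0; tray 7.6 0; driver 8.7 0; disc 74.5 2166; cam 6.9 0; blue 35.2 943; brown 8.2 53; 16.5
the job is handed in; nothing more can be done
```

The long black and white block is clamped on the fixture bed, checks up, and the job was handed in at 16.5 s. I laid it mid-way between stop and jaw, held the release fully down at about 12.5 N and slid the jaw about 90 mm. The block met the stop there, and I lifted off so the jaw could lock.

**Checks that passed:**
- The gap between jaw and stop reads about 90 mm in both cameras.
- The block is within about 1 mm of the bed's middle across its width and within a degree of square.
- The release pad is back up at about 63 mm, so the jaw should be locked. I did not push on the jaw to test it.
- The short block, lens, lens cap, screwdriver, tray and spare camera look unchanged in before-and-after top pictures.

**Checks that disagreed:** The same comparison flagged the scan disc, the blue block and, slightly, the brown block. The arm or its shadow probably covered those spots in the last picture, and no move went low near them. I did not confirm this with another look before handing in.

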